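# Set the tube mixer's hub flat-up and close its keeper

## Task

Get the bench tube mixer ready for its paddle: feel round its steel hub for the one flat, turn the stiff hub by hand until that flat faces straight up, then fold the hinged keeper bar down until it lies fully home on the flat, and let go of everything. Do not force the keeper, and leave the bottle, the microplate and the beaker where they stand.

Things in the scene. Friction and masses are not known exactly. Their poses are not given: they have to be found in the camera images.
- hub_axis (a point): Point on the axis of the mixer's level steel hub, 110 mm up: the best place to grip it. Belongs to the fixed frame and does not turn with the hub, so it does not tell where the flat is. x runs along the hub to the keeper end, y level to the keeper's hinge side, z up. The hub is 44 mm in diameter with one plane flat along its whole length, 16 mm from the axis (30 mm wide, 6 mm of the round missing).
- hub_mid (a point): Middle of the hub, on its axis, 30 mm along x from hub_axis; axes the same. The hub is 150 mm long. At the start the flat faces anywhere but within 50 degrees of straight up. The hub turns about its axis either way, over a full turn, and stays as left. It is stiff (0.7 N m): touches of 20 N do not turn it, a firm grip (40 N or more) turned about the axis does.
- mixer: The tube mixer, fixed to the table; origin on the table under hub_mid, axes as hub_axis. Grey foot 270 x 130 x 12 mm (x from -155 to 115 mm); white motor housing at the -x end of the hub (x -147 to -77, 110 mm wide, 140 mm high); pillar at the +x end (x 77 to 93, 46 mm wide, 122 mm high); keeper post (34 x 12 mm, 118 mm high) below the hinge.
- keeper_hinge (a point): Point on the keeper's hinge line, in the middle of the bar's width, 126 mm above the table; fixed frame, axes as hub_axis. From hub_axis it lies 82 mm along x, 52 mm along y and 16 mm up. The hinge line is parallel to the hub.
- keeper_tab (a point): Point on the keeper bar's upper face, 87 mm from the hinge line, 13 mm from its free end: where to press. A flat steel bar 24 mm wide, 6 mm thick, 100 mm long from the hinge line, 80 g. Closed, it lies level across the hub towards -y, underside 126 mm above the table, its end 26 mm beyond the hub's side; its z axis is the upper face's normal. It starts open, upright or leaning back to +y.
- keeper (a joint): Keeper bar's angle, rad: 0 level, fully home on an upward flat; 1.57 upright; at most 1.9, leaning back. Pushed over well past upright it drops by its own weight. It reaches 0 only if the flat faces straight up; else it stops on the flat's edge or the round (about 0.03 with the hub 5 to 8 degrees off, by side, 0.06 at 10 to 16, 0.12 on the full round).
- reagent_mid (a point): Bystander: amber glass bottle, 42 mm in diameter, 95 mm high; point half-way up.
- microplate_mid (a point): Bystander: microplate 128 x 86 x 14 mm lying flat; point at its centre, half-way up.
- beaker_mid (a point): Bystander: glass beaker, 60 mm in diameter, 70 mm high; point half-way up.

How it is judged:
By the outcome, as a careful person would: the job done as asked, in the order asked, and still so for the second after the job is handed in, with the robot touching nothing.
It also fails if it takes over 72 s, if anything falls off the work surface, if the arm or the gripper's body presses on something with over 40 N, if the wrist force passes 120 N, or if a joint passes its speed limit or range.

## Robot

A 6-joint arm with a two-finger parallel gripper is mounted at the origin on the work surface. World frame = base frame: x ahead of the robot, y to its left, z up, the work surface at z = 0. Lengths are in m, angles in rad, forces in N, time in s.
With the tool pointing down it reaches from about 0.35 to 0.775 m from the base axis. Payload 5.5 kg.
Tool frame: the origin (TCP) lies midway between the tips of the shut fingers; the grasp point (between the pads) lies 19 mm behind it; z points along the fingers, y is the line along which they close (so a half turn about z gives the same grasp; the last joint's range is limited). The gripper opens to 85 mm and grips with 20 to 120 N. Pads are 22 mm wide; open, the fingers measure 114 mm over their backs; the gripper's body (76 mm by 85 mm) begins 54 mm behind the grasp point. The pads swing forward as they close: fully open they stand 13 mm farther back than shut.
Start: joints at [-1.264, 0.313, 0.046, 1.304, 0, 1.431], TCP at [0.248, -0.519, 0.231] pointing down, gripper open.
Joint ranges: [-2.76, 2.76], [-0.86, 1.69], [-1.03, 1.26], [-2.2, 2.34], [-1.47, 1.5], [-3.14, 3.14]. Speed limits (rad/s): [2.57, 2.57, 3.14, 3.14, 3.14, 3.14].

## Interface

Orientations are given as a unit quaternion [w, x, y, z].
In Python, from workcell import env gives the robot as it stands.
- The arm moves only by the tool move_arm, never from a script. Its argument "targets" is a list of rows, each a list of 3 entries, a list of its own where there are three numbers: the shift along the tool's x, y, z in mm, then the turn, a rotation vector about the tool's x, y, z in units of 10 degrees (1.0 is 10 degrees), then the closure, from -1 (fully open) to 1 (shut). In form: [[[dx, dy, dz], [ax, ay, az], gripper], ...]. A call has 1 to 5 rows; each row is the pose to reach, as a shift and turn from the pose commanded when the call began, along the tool's axes at that moment; what a row does not reach only later rows make up. A row lasts 1/8 s, in which the tool goes at most 62.5 mm and 10.7 degrees, less where a joint would pass 70% of its speed; a pose out of reach is approached as far as the arm can. A call with a gripper value outside its range is refused whole. The fingers move at their own pace and stop on an object; "squeeze" is the grip in N (left out, the last holds). Time passes only in rows, so rows that repeat a pose let the fingers close. It gives the time, the measured TCP pose, the force, the opening and the grip force at its end, in the units of the state.
- env.get_state(): the state, without advancing time (a new reading comes with each control period).
- env.read_camera(name): name is "scene" or "top" or "wrist"; returns a dict with "pixels" (420x560x3 uint8, red, green, blue), "fovy" (degrees; the focal length in pixels is half the picture's height over the tangent of half this angle, whatever the lens; pixels are square), "cx", "cy" (the principal point, pixels), "extrinsics" (4x4, takes a point from world to camera coordinates); the wrist camera has in their place "mount" (4x4, takes a point from camera to tool coordinates, whose origin is the TCP and whose axes are the flange's). Camera axes: x right, y up, looking along -z (the intrinsics and any distortion apply to the point x, -y, -z); pixel columns grow to the right and rows downward; lengths in m; the calibration is good to about 2 mm. A picture is of the moment at which its call begins: read the wrist's pose just before it. There is no depth.
- env.hand_in(): hands the job in; it is judged then, once.
Trained networks look in a picture, given as the dict that the camera call returned (one of the last four; its "shot" number tells which), for a name from the list of things; names that differ only in an ending like _2 or _b are one class to them, and where a whole thing is asked for, a point or a joint stands for the part that bears it (a point fixed in the world has none). Each returns a list of dicts, best first, with "confidence" (0 to 1); they miss things now and then, are a little off and sometimes report something else, mostly with a low value. They report only what shows in the picture. A call takes as long as a camera call.
- env.spot_in(thing, picture): "centre" ([x, y, z] in m, in world coordinates, good to about 4 mm: the middle of the surface that is visible of it).
- env.regions_of(thing, picture): "mask" (420x560 bool, what is visible of it).
- env.landmark_of(thing, picture): "centre" ([x, y, z] in m, in world coordinates, good to about 4 mm: a listed point, or the origin of a listed thing).
The state is a dict: "clock": time; "joint_pos": joint angles; "qvel": joint speeds; "tau": joint torques, N m; "tcp_pos": TCP position; "orientation": TCP orientation; "wrist_force": force on the tool from outside, world axes, zero at the start; "ft_torque": the same for the moment, N m; "finger_gap": finger opening in m; "grip_force": force on a finger pad.
Only numpy, scipy, OpenCV 4.12 (cv2) and the standard library are available. Lean on these libraries where they do the work, as an engineer would, in place of code of your own. Each camera call takes 0.05 s, during which the arm holds its last target. There are 200 camera calls.

## Working session

There is one attempt and no reset: what is moved stays moved. The work goes in short steps, Python scripts to look and compute and a tool call to move; the robot and the scene stay as the last step left them, time stands still between calls to the robot, and variables do not carry over. Pictures are saved under pics/ and viewed, at most 10 in all, crops included, and the job is handed in when it is done.

Besides the shell and the picture viewer there is one more tool, called after "Emit:" by a JSON object that holds its "name" and its "arguments". move_arm: Moves the arm, as the interface text tells. Its arguments: {"type":"object","properties":{"targets":{"type":"array","items":{"type":"array"}},"squeeze":{"type":"number"}},"required":["targets"]}

```bash
ls; mkdir -p pics; cat > h.py <<'E'
import numpy as np, cv2
from workcell import env
from scipy.spatial.transform import Rotation as R
np.set_printoptions(precision=4,suppress=True)
def pose():
    s=env.get_state(); q=s["orientation"]; return np.array(s["tcp_pos"]),R.from_quat([q[1],q[2],q[3],q[0]]).as_matrix(),s
def save(p,n): cv2.imwrite(f"pics/{n}.png",p["pixels"][:,:,::-1])
def totool(w):
    p,M,s=pose(); return M.T@(np.array(w)-p)*1000
E
python3 - <<'E'
from h import *
s=env.get_state(); print(s)
for c in ("scene","top"):
    p=env.read_camera(c); save(p,c+"0")
    print(c,[k for k in p],p["fovy"])
    for t in ("hub_axis","hub_mid","mixer","keeper_hinge","keeper_tab","reagent_mid","microplate_mid","beaker_mid"):
        print(t,[(np.array(r["centre"]),round(r["confidence"],2)) for r in env.landmark_of(t,p)][:2])
a=cv2.imread("pics/scene0.png");b=cv2.imread("pics/top0.png")
cv2.imwrite("pics/both.png",cv2.resize(np.vstack([a,b]),(400,600)) if 0 else cv2.resize(np.hstack([a,b]),(800,300)))
E
```

```text
pics
{'clock': 0.0, 'joint_pos': array([-1.2636,  0.314 ,  0.045 ,  1.3036,  0.    ,  1.4312]), 'qvel': array([ 0.0013, -0.0016,  0.0002, -0.0012, -0.0006,  0.0004]), 'tau': array([  0.0006, -48.063 ,  29.853 ,   0.0193,  -0.0001,  -0.    ]), 'tcp_pos': array([ 0.2483, -0.5181,  0.2304]), 'orientation': array([-0.0009,  0.9751,  0.2216, -0.0001]), 'wrist_force': array([-0.1866,  0.2154,  0.3437]), 'ft_torque': array([-0.0159, -0.0402, -0.0258]), 'grip_force': 0.0, 'finger_gap': 0.08543719920415031}
scene ['pixels', 'fovy', 'cx', 'cy', 'extrinsics', 'shot'] 55.81388840214379
hub_axis [(array([0.509 , 0.0548, 0.1058]), 0.84)]
hub_mid [(array([0.5414, 0.0536, 0.1103]), 0.87)]
mixer [(array([0.5404, 0.0563, 0.0026]), 0.8)]
keeper_hinge [(array([0.5855, 0.1171, 0.1266]), 0.88), (array([0.5428, 0.0509, 0.1087]), 0.68)]
keeper_tab [(array([0.5857, 0.1289, 0.2109]), 0.49)]
reagent_mid [(array([0.5936, 0.3352, 0.0507]), 0.76)]
microplate_mid [(array([ 0.4159, -0.326 ,  0.0029]), 0.91)]
beaker_mid [(array([ 0.6712, -0.3223,  0.037 ]), 0.71)]
top ['pixels', 'fovy', 'cx', 'cy', 'extrinsics', 'shot'] 52.19729326466486
hub_axis [(array([0.5083, 0.053 , 0.1114]), 0.75)]
hub_mid [(array([0.5374, 0.0534, 0.1082]), 0.72)]
mixer [(array([ 0.5451,  0.0574, -0.0024]), 0.75)]
keeper_hinge [(array([0.5875, 0.1182, 0.124 ]), 0.8)]
keeper_tab [(array([0.5873, 0.1275, 0.2114]), 0.67), (array([0.544 , 0.0547, 0.0009]), 0.18)]
reagent_mid [(array([0.5892, 0.3369, 0.0525]), 0.83)]
microplate_mid [(array([ 0.4168, -0.3266,  0.0083]), 0.93)]
beaker_mid [(array([ 0.6711, -0.3218,  0.0368]), 0.81), (array([0.588 , 0.1158, 0.1219]), 0.47)]
```

View pics/scene0.png

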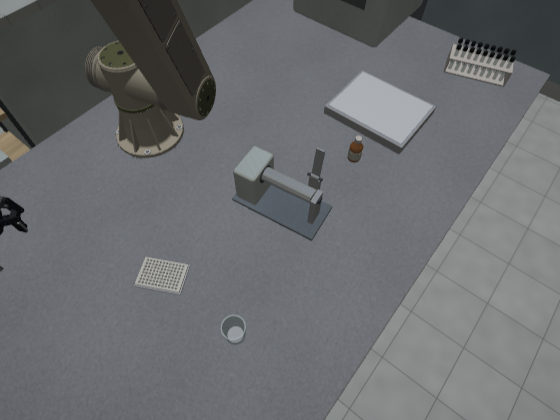

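View pics/top0.png

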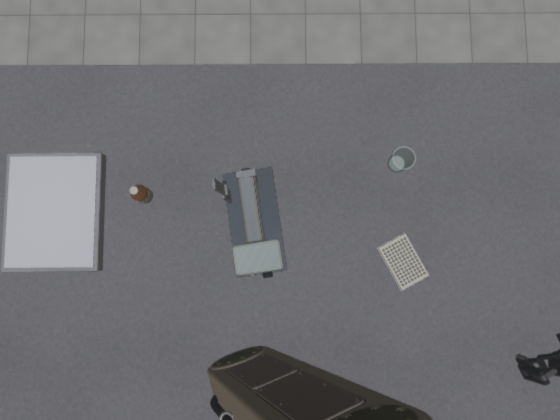

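The scene and top views show the mixer (scene ≈(285,190), top ≈(250,220)). Its keeper is upright at scene (318,165), and the bystanders are well clear of it. Next I'll go above the hub.

```bash
python3 - <<'E'
from h import *
p=env.read_camera("wrist"); print(p["mount"],p["fovy"])
p,M,s=pose(); print(M)
print(totool([0.51,0.055,0.31]), totool([0.51,-.12,.31]))
for yaw in (5,7):
    T=R.from_euler('z',yaw,degrees=True).as_matrix()@np.diag([1,-1,-1]); print(np.degrees(R.from_matrix(M.T@T).as_rotvec()))
E
```

```text
[[ 0.0001  0.9535  0.3013  0.0776]
 [ 1.     -0.0003  0.0007 -0.0004]
 [ 0.0008  0.3013 -0.9535 -0.1425]
 [ 0.      0.      0.      1.    ]] 71.39529800486558
[[ 0.9018  0.4321  0.    ]
 [ 0.4321 -0.9018 -0.0001]
 [-0.      0.0001 -1.    ]]
[ 483.7194 -404.2677  -78.7072] [ 408.109  -246.4448  -78.6919]
[ 0.0054 -0.0007 20.5983]
[ 0.0054 -0.0006 18.5983]
```

Emit:
{"name": "move_arm", "arguments": {"targets": [[[30, -25, -5], [0, 0, -1.04], -1], [[60, -50, -10], [0, 0, -2.08], -1], [[90, -75, -15], [0, 0, -3.12], -1], [[120, -100, -20], [0, 0, -4.16], -1], [[150, -125, -25], [0, 0, -5.2], -1]]}}

```text
clock: 1.58
tcp_pos: [0.3301, -0.3399, 0.2566]
orientation: [0.0, 0.778, 0.629, 0.0]
wrist_force: [0.6, 0.5, 0.3]
finger_gap: 0.0853
grip_force: 0.0
```

Emit:
{"name": "move_arm", "arguments": {"targets": [[[40, 9, -5], [0, 0, -1.04], -1], [[80, 17, -11], [0, 0, -2.08], -1], [[120, 26, -16], [0, 0, -3.12], -1], [[160, 34, -22], [0, 0, -4.16], -1], [[200, 43, -27], [0, 0, -5.2], -1]]}}

```text
clock: 2.2
tcp_pos: [0.4151, -0.1537, 0.2837]
orientation: [0.0, 0.423, 0.906, -0.0]
wrist_force: [0.5, -0.3, -0.3]
finger_gap: 0.0855
grip_force: 0.0
```

Emit:
{"name": "move_arm", "arguments": {"targets": [[[20, 42, -5], [0, 0, -1.06], -1], [[40, 83, -11], [0, 0, -2.12], -1], [[60, 125, -16], [0, 0, -3.18], -1], [[80, 166, -22], [0, 0, -4.24], -1], [[101, 208, -27], [0, 0, -5.3], -1]]}}

```text
clock: 2.82
tcp_pos: [0.5111, 0.0569, 0.3107]
orientation: [0.0, -0.026, 1.0, -0.0]
wrist_force: [0.1, -0.3, 0.1]
finger_gap: 0.0853
grip_force: 0.0
```

```bash
python3 - <<'E'
from h import *
P,M,s=pose(); print(P,M,s["joint_pos"],s["clock"])
p=env.read_camera("wrist"); save(p,"w1")
for t in ("hub_axis","hub_mid","mixer","keeper_hinge","keeper_tab"):
    print(t,[(np.array(r["centre"]),round(r["confidence"],2)) for r in env.landmark_of(t,p)][:2])
E
```

```text
[0.5111 0.0569 0.3107] [[-0.9987 -0.0514  0.0008]
 [-0.0514  0.9987 -0.0003]
 [-0.0008 -0.0003 -1.    ]] [-0.0452  0.1833  0.0686  1.4553 -0.0002 -0.0966] 2.825
hub_axis [(array([0.5131, 0.049 , 0.1098]), 0.74)]
hub_mid [(array([0.545 , 0.0544, 0.1083]), 0.82)]
mixer [(array([ 0.5392,  0.0539, -0.0006]), 0.77)]
keeper_hinge [(array([0.5835, 0.1101, 0.1267]), 0.77)]
keeper_tab [(array([0.584 , 0.1253, 0.2093]), 0.74)]
```

View pics/w1.png

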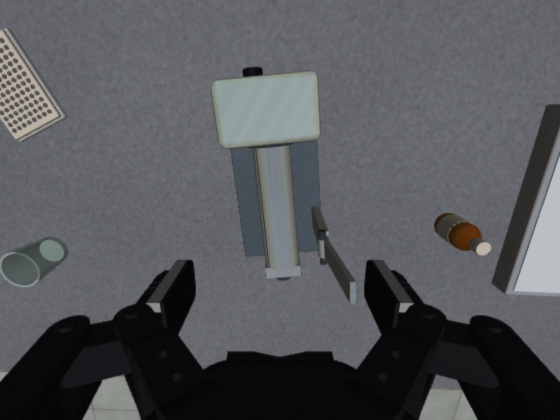

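Wrist view: hub runs from (270,145) to (283,268), keeper upright at (335,260), hub unobstructed.

```bash
python3 - <<'E'
from h import *
from scipy.optimize import least_squares
loc={"hub_axis":[-.03,0,.11],"hub_mid":[0,0,.11],"mixer":[0,0,0],"keeper_hinge":[.052,.052,.126]}
obs=[]
P,M,s=pose()
for c in ("scene","top","wrist","wrist","wrist"):
    p=env.read_camera(c)
    for t in loc:
        for r in env.landmark_of(t,p)[:1]:
            obs.append((t,np.array(r["centre"]))); 
f=lambda v:np.concatenate([R.from_euler('z',v[2]).apply(loc[t])[:2]+v[:2]-o[:2] for t,o in obs])
r=least_squares(f,[.54,.055,.1],loss='soft_l1',f_scale=.004); print(r.x,np.degrees(r.x[2]),np.sqrt(np.mean(r.fun**2)))
img=p["pixels"]; crop=img[130:290,220:370]; cv2.imwrite("pics/crop.png",cv2.resize(crop[:,:,::-1],None,fx=3.7,fy=3.7,interpolation=cv2.INTER_CUBIC))
# project hub lines
cam=np.linalg.inv(p["mount"]); fl=210/np.tan(np.radians(p["fovy"]/2))
def proj(w):
    q=cam[:3,:3]@(M.T@(w-P))+cam[:3,3]; return p["cx"]+fl*q[0]/-q[2], p["cy"]-fl*q[1]/-q[2]
for x in (-.07,.07):
    print([np.array(proj(R.from_euler('z',r.x[2]).apply([x,y,.11])+[*r.x[:2],0])) for y in (-.022,0,.022)])
for row in (165,200,240): print(row, cv2.cvtColor(img,cv2.COLOR_RGB2GRAY)[row,250:305])
E
```

```text
[0.5423 0.0548 0.1434] 8.216379186433565 0.0018765248196170644
[array([252.638, 151.908]), array([271.4806, 150.0025]), array([290.3953, 148.0896])]
[array([266.2463, 259.7565]), array([283.0331, 258.2445]), array([299.877 , 256.7274])]
165 [ 79  79  80  79  75  65  74  84  66  95 108 117 122 124 127 126 128 130
 127 122 123 125 127 124 124 125 124 124 125 128 126 126 128 131 129 127
 123 116 110 104  96  84  74  79  78  78  79  80  80  80  80  80  79  80
  80]
200 [ 77  76  76  75  74  74  74  74  73  65  71  83  66  90 108 118 122 123
 127 128 129 131 130 127 127 129 128 126 126 127 126 126 128 127 126 127
 130 129 126 123 118 110 106  97  82  73  79  79  78  79  80  81  80  79
  79]
240 [ 77  77  77  76  76  76  77  75  74  75  74  76  76  74  67  76  87  63
 105 116 121 123 127 129 129 132 135 134 131 132 132 130 132 131 131 132
 133 131 131 130 129 130 129 125 116 109 101  91  79  78  79  77  79  77
  78]
```

View pics/crop.png

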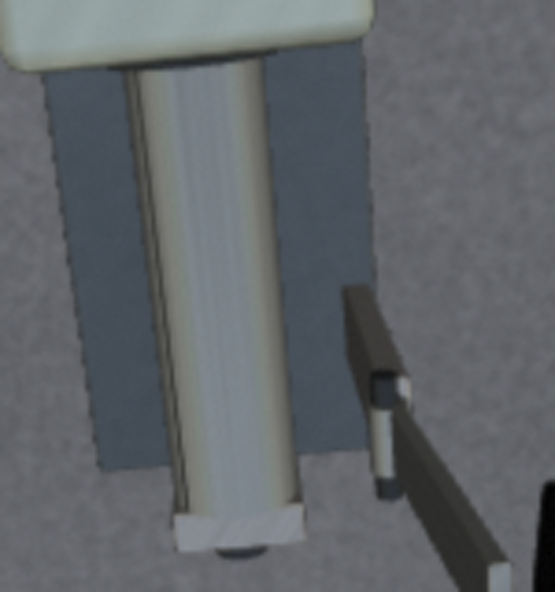

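Emit:
{"name": "move_arm", "arguments": {"targets": [[[-1, -6, 60], [0, 0, -0.52], -1], [[-1, -6, 115], [0, 0, -0.52], -1], [[-1, -6, 165], [0, 0, -0.52], -1], [[-1, -6, 200], [0, 0, -0.52], -1], [[-1, -6, 221], [0, 0, -0.52], -1]], "squeeze": 20}}

```text
clock: 5.0
tcp_pos: [0.5105, 0.0496, 0.0872]
orientation: [-0.001, -0.068, 0.998, 0.0]
wrist_force: [0.0, -0.1, 0.1]
finger_gap: 0.0854
grip_force: 0.0
```

Emit:
{"name": "move_arm", "arguments": {"targets": [[[0, 0, 0], [0, 0, 0], -0.5], [[0, 0, 0], [0, 0, 0], 0], [[0, 0, 0], [0, 0, 0], 0.5], [[0, 0, 0], [0, 0, 0], 1], [[0, 0, 0], [0, 0, 0], 1]], "squeeze": 20}}

```text
clock: 5.62
tcp_pos: [0.5127, 0.0506, 0.0909]
orientation: [0.001, -0.068, 0.998, 0.001]
wrist_force: [-1.1, 4.7, 3.8]
finger_gap: 0.0434
grip_force: 22.1
```

```bash
python3 - <<'E'
from h import *
print(pose())
E
```

```text
(array([0.5127, 0.0506, 0.0909]), array([[-0.9906, -0.1366,  0.0026],
       [-0.1366,  0.9906,  0.0023],
       [-0.0029,  0.0019, -1.    ]]), {'clock': 5.625, 'joint_pos': array([-0.0589,  0.2848, -0.3532,  0.9303,  0.0024, -0.196 ]), 'qvel': array([-0.0004,  0.0006, -0.001 ,  0.001 , -0.0002,  0.0014]), 'tau': array([ -2.7231, -41.0458,  25.8828,  -0.7237,  -1.671 ,   0.0639]), 'tcp_pos': array([0.5127, 0.0506, 0.0909]), 'orientation': array([ 0.0014, -0.0685,  0.9977,  0.001 ]), 'wrist_force': array([-1.0572,  4.7368,  3.7775]), 'ft_torque': array([1.2977, 0.2683, 0.113 ]), 'grip_force': 22.101764492690563, 'finger_gap': 0.04338586315150107})
```

Emit:
{"name": "move_arm", "arguments": {"targets": [[[0, 0, 0], [0, 0, 0], 1], [[0, 0, 0], [0, 0, 0], 1]], "squeeze": 20}}

```text
clock: 5.88
tcp_pos: [0.5127, 0.0507, 0.0909]
orientation: [0.001, -0.069, 0.998, 0.001]
wrist_force: [-1.1, 4.3, 4.1]
finger_gap: 0.0432
grip_force: 22.1
```

Emit:
{"name": "move_arm", "arguments": {"targets": [[[0, 0, 0], [0, 0, 0], -1], [[0, 0, 0], [0, 0, 0], -1], [[0, 3.4, -0.3], [-1, 0, 0], -1], [[0, 6.8, -1.2], [-2, 0, 0], -1], [[0, 10, -2.7], [-3, 0, 0], -1]]}}

```text
clock: 6.5
tcp_pos: [0.5114, 0.059, 0.093]
orientation: [-0.016, -0.066, 0.963, 0.26]
wrist_force: [-0.1, 0.5, -0.7]
finger_gap: 0.0855
grip_force: 0.0
```

Emit:
{"name": "move_arm", "arguments": {"targets": [[[0, 0, 0], [0, 0, 0], -0.2], [[0, 0, 0], [0, 0, 0], 0.2], [[0, 0, 0], [0, 0, 0], 1], [[0, 0, 0], [0, 0, 0], 1], [[0, 0, 0], [0, 0, 0], 1]], "squeeze": 20}}

```text
clock: 7.12
tcp_pos: [0.5103, 0.0616, 0.0938]
orientation: [-0.017, -0.067, 0.964, 0.258]
wrist_force: [-0.5, 0.6, 5.5]
finger_gap: 0.0403
grip_force: 22.9
```

Emit:
{"name": "move_arm", "arguments": {"targets": [[[0, 0, 0], [0, 0, 0], -1], [[0, 0, 0], [0, 0, 0], -1], [[0, 3.4, -0.3], [-1, 0, 0], -1], [[0, 6.8, -1.2], [-2, 0, 0], -1], [[0, 6.8, -1.2], [-2, 0, 0], -1]]}}

```text
clock: 7.75
tcp_pos: [0.509, 0.0635, 0.093]
orientation: [-0.031, -0.059, 0.904, 0.423]
wrist_force: [0.2, -0.2, 0.3]
finger_gap: 0.0854
grip_force: 0.0
```

Emit:
{"name": "move_arm", "arguments": {"targets": [[[0, 0, 0], [0, 0, 0], -0.2], [[0, 0, 0], [0, 0, 0], 0.2], [[0, 0, 0], [0, 0, 0], 1], [[0, 0, 0], [0, 0, 0], 1], [[0, 0, 0], [0, 0, 0], 1]], "squeeze": 20}}

```text
clock: 8.38
tcp_pos: [0.5099, 0.0662, 0.0997]
orientation: [-0.027, -0.062, 0.904, 0.422]
wrist_force: [-1.3, 2.1, 10.5]
finger_gap: 0.0387
grip_force: 22.3
```

```bash
python3 - <<'E'
from h import *
P,M,s=pose(); print(P,M,s["joint_pos"],s["clock"],s["finger_gap"],s["wrist_force"],s["ft_torque"])
p=env.read_camera("wrist"); save(p,"w2")
E
```

```text
[0.5099 0.0662 0.0997] [[-0.9907 -0.0894 -0.1021]
 [-0.1357  0.636   0.7597]
 [-0.003   0.7665 -0.6422]] [-0.4332  0.6198 -0.1481  1.3729  0.7032 -0.7848] 8.375 0.03874946326272846 [-1.2554  2.1265 10.5065] [1.1241 0.2046 0.2065]
```

View pics/w2.png

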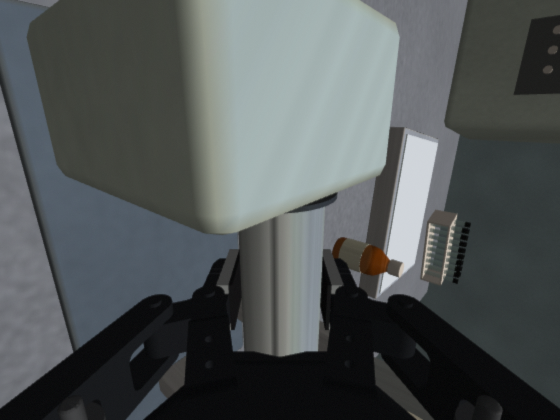

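Emit:
{"name": "move_arm", "arguments": {"targets": [[[0, 2, 0], [0, 0, 0], 1], [[0, 3, 0], [0, 0, 0], 1], [[0, 3, 0], [0, 0, 0], 1], [[0, 3, 0], [0, 0, 0], 1]], "squeeze": 100}}

```text
clock: 8.93
tcp_pos: [0.51, 0.0661, 0.1003]
orientation: [-0.027, -0.063, 0.905, 0.42]
wrist_force: [-1.4, -4.7, 5.7]
finger_gap: 0.0367
grip_force: 99.8
```

```bash
python3 - <<'E'
from h import *
P,M,s=pose(); print(P,M,s["joint_pos"],s["clock"],s["finger_gap"],s["grip_force"],s["wrist_force"],s["ft_torque"])
E
```

```text
[0.51   0.0661 0.1003] [[-0.9906 -0.0903 -0.1024]
 [-0.1365  0.6391  0.7569]
 [-0.0029  0.7638 -0.6455]] [-0.4319  0.6167 -0.1484  1.3714  0.7004 -0.7817] 8.925 0.03669210934240677 99.76010218262672 [-1.4146 -4.6516  5.6903] [-0.8199  0.0605  0.3909]
```

Emit:
{"name": "move_arm", "arguments": {"targets": [[[0, -3.2, 0.2], [1, 0, 0], 1], [[0, -6.4, -0.2], [2, 0, 0], 1], [[0, -9.5, -1.1], [3, 0, 0], 1], [[0, -12.3, -2.6], [4, 0, 0], 1], [[0, -14.9, -4.5], [5, 0, 0], 1]], "squeeze": 100}}

```text
clock: 9.55
tcp_pos: [0.5118, 0.0532, 0.092]
orientation: [0.003, -0.068, 0.998, -0.004]
wrist_force: [3.4, -5.8, -24.3]
finger_gap: 0.0367
grip_force: 102.2
```

Emit:
{"name": "move_arm", "arguments": {"targets": [[[0, -3.2, 0.2], [1, 0, 0], 1], [[0, -6.4, -0.2], [2, 0, 0], 1], [[0, -9.5, -1.1], [3, 0, 0], 1], [[0, -12.3, -2.6], [4, 0, 0], 1], [[0, -12.3, -2.6], [4, 0, 0], 1]]}}

```text
clock: 10.18
tcp_pos: [0.5134, 0.0408, 0.0942]
orientation: [0.025, -0.065, 0.936, -0.346]
wrist_force: [4.1, -10.8, -0.5]
finger_gap: 0.0363
grip_force: 109.2
```

```bash
python3 - <<'E'
from h import *
P,M,s=pose(); print(P,M,s["joint_pos"],s["clock"],s["finger_gap"],s["grip_force"],s["wrist_force"],s["ft_torque"])
E
```

```text
[0.5134 0.0408 0.0942] [[-0.9902 -0.1052  0.0914]
 [-0.1394  0.7521 -0.6441]
 [-0.0009 -0.6506 -0.7594]] [ 0.3001  0.4332 -0.3284  0.9441 -0.6976  0.2098] 10.175 0.03631585837251895 109.18537985533476 [  4.093  -10.7958  -0.5099] [-1.7153 -0.5071  0.5359]
```

Emit:
{"name": "move_arm", "arguments": {"targets": [[[0, 0, 0], [0, 0, 0], -1], [[0, 0, 0], [0, 0, 0], -1], [[0, 0, 0], [0, 0, 0], -1]], "squeeze": 100}}

```text
clock: 10.55
tcp_pos: [0.513, 0.0418, 0.0935]
orientation: [0.024, -0.064, 0.938, -0.341]
wrist_force: [0.6, -0.2, -0.2]
finger_gap: 0.0849
grip_force: 0.0
```

Emit:
{"name": "move_arm", "arguments": {"targets": [[[0, 0.6, -0.3], [-1, 0, 0], -1], [[0, 3.6, -1.1], [-2, 0, 0], -1], [[0, 6.5, -2.4], [-3, 0, 0], -1], [[0, 9.1, -4.3], [-4, 0, 0], -1], [[0, 11.3, -6.5], [-5, 0, 0], -1]]}}

```text
clock: 11.18
tcp_pos: [0.5119, 0.0543, 0.0922]
orientation: [-0.004, -0.068, 0.994, 0.089]
wrist_force: [0.2, -0.7, 0.3]
finger_gap: 0.0852
grip_force: 0.0
```

Emit:
{"name": "move_arm", "arguments": {"targets": [[[0, 0, 0], [0, 0, 0], -0.2], [[0, 0, 0], [0, 0, 0], 0.2], [[0, 0, 0], [0, 0, 0], 1], [[0, 0, 0], [0, 0, 0], 1], [[0, 0, 0], [0, 0, 0], 1]], "squeeze": 100}}

```text
clock: 11.8
tcp_pos: [0.511, 0.0538, 0.091]
orientation: [-0.006, -0.069, 0.994, 0.084]
wrist_force: [-2.2, -6.8, 3.6]
finger_gap: 0.0419
grip_force: 101.4
```

```bash
python3 - <<'E'
from h import *
P,M,s=pose(); print(P,M,s["joint_pos"],s["clock"],s["finger_gap"],s["grip_force"],s["wrist_force"],s["ft_torque"])
E
```

```text
[0.511  0.0538 0.091 ] [[-0.9905 -0.1354 -0.0234]
 [-0.1374  0.9764  0.1666]
 [ 0.0003  0.1682 -0.9858]] [-0.1478  0.3077 -0.3328  0.9787  0.162  -0.2895] 11.8 0.04193909278939972 101.3614078424871 [-2.1859 -6.7751  3.5698] [-1.379   0.3901  0.0739]
```

Emit:
{"name": "move_arm", "arguments": {"targets": [[[0, -3.2, -0.3], [1, 0, 0], 1], [[0, -6.2, -1.1], [2, 0, 0], 1], [[0, -9.1, -2.4], [3, 0, 0], 1], [[0, -11.7, -4.3], [4, 0, 0], 1], [[0, -13.8, -6.4], [4.95, 0, 0], 1]], "squeeze": 100}}

```text
clock: 12.42
tcp_pos: [0.5131, 0.0384, 0.0954]
orientation: [0.024, -0.064, 0.937, -0.343]
wrist_force: [8.2, -32.7, -21.3]
finger_gap: 0.0416
grip_force: 106.4
```

Emit:
{"name": "move_arm", "arguments": {"targets": [[[0, 0, 0], [0, 0, 0], 1]]}}

```text
clock: 12.55
tcp_pos: [0.5131, 0.0382, 0.0954]
orientation: [0.024, -0.066, 0.936, -0.344]
wrist_force: [3.1, -18.3, -0.6]
finger_gap: 0.0417
grip_force: 110.1
```

```bash
python3 - <<'E'
from h import *
P,M,s=pose(); print(P,M,s["joint_pos"],s["clock"],s["finger_gap"],s["grip_force"],s["wrist_force"],s["ft_torque"])
print(np.degrees(np.arcsin(-M[2,1])))
E
```

```text
[0.5131 0.0382 0.0954] [[-0.9903 -0.1065  0.0895]
 [-0.1391  0.7551 -0.6406]
 [ 0.0006 -0.6469 -0.7626]] [ 0.2936  0.4275 -0.3313  0.942  -0.6934  0.2008] 12.55 0.04171386425865156 110.06715117953718 [  3.0844 -18.3338  -0.5803] [-2.6585 -0.833  -0.2259]
40.30464151294921
```

Emit:
{"name": "move_arm", "arguments": {"targets": [[[0, 0, 0], [0, 0, 0], -1], [[0, 0, 0], [0, 0, 0], -1], [[0, -3.2, -0.3], [1, 0, 0], -1], [[0, -6.2, -1.1], [2, 0, 0], -1], [[0, -7.7, -1.7], [2.5, 0, 0], -1]], "squeeze": 20}}

```text
clock: 13.18
tcp_pos: [0.5138, 0.0365, 0.1002]
orientation: [0.037, -0.059, 0.843, -0.534]
wrist_force: [-0.2, 0.2, -0.9]
finger_gap: 0.0855
grip_force: 0.0
```

Emit:
{"name": "move_arm", "arguments": {"targets": [[[0, 0, 0], [0, 0, 0], -0.2], [[0, 0, 0], [0, 0, 0], 0.2], [[0, 0, 0], [0, 0, 0], 1], [[0, 0, 0], [0, 0, 0], 1], [[0, 0, 0], [0, 0, 0], 1]], "squeeze": 20}}

```text
clock: 13.8
tcp_pos: [0.5144, 0.0349, 0.1022]
orientation: [0.037, -0.057, 0.844, -0.532]
wrist_force: [-2.5, 5.3, 5.9]
finger_gap: 0.0428
grip_force: 20.5
```

```bash
python3 - <<'E'
from h import *
P,M,s=pose(); print(P,M,s["joint_pos"],s["clock"],s["finger_gap"],s["grip_force"],s["wrist_force"],s["ft_torque"])
print(np.degrees(np.arctan2(-M[2,1],-M[2,2])))
E
```

```text
[0.5144 0.0349 0.1022] [[-0.9907 -0.0564  0.124 ]
 [-0.1362  0.4269 -0.894 ]
 [-0.0025 -0.9025 -0.4306]] [ 0.4242  0.6871 -0.198   1.2203 -1.0467  0.6026] 13.8 0.04284044619506055 20.48902423986874 [-2.4779  5.2886  5.9015] [-0.0507  0.0768 -0.3065]
64.49367119419372
```

Emit:
{"name": "move_arm", "arguments": {"targets": [[[0, 0, 0], [0, 0, 0], -1], [[0, 0, 0], [0, 0, 0], -1], [[0, 3.2, -0.3], [-1, 0, 0], -1], [[0, 6.2, -1.1], [-2, 0, 0], -1], [[0, 9.1, -2.4], [-3, 0, 0], -1]]}}

```text
clock: 14.42
tcp_pos: [0.5134, 0.0414, 0.0936]
orientation: [0.021, -0.065, 0.954, -0.293]
wrist_force: [-1.0, -0.5, -0.1]
finger_gap: 0.0856
grip_force: 0.0
```

Emit:
{"name": "move_arm", "arguments": {"targets": [[[0, 3.2, -0.3], [-1, 0, 0], -1], [[0, 6.2, -1.1], [-2, 0, 0], -1], [[0, 9.1, -2.4], [-3, 0, 0], -1], [[0, 11.7, -4.3], [-4, 0, 0], -1], [[0, 13.9, -6.5], [-5, 0, 0], -1]]}}

```text
clock: 15.05
tcp_pos: [0.5115, 0.0556, 0.0921]
orientation: [-0.008, -0.067, 0.988, 0.137]
wrist_force: [0.2, -0.7, -0.4]
finger_gap: 0.0851
grip_force: 0.0
```

Emit:
{"name": "move_arm", "arguments": {"targets": [[[0, 3.2, -0.3], [-1, 0, 0], -1], [[0, 6.2, -1.1], [-2, 0, 0], -1], [[0, 9.1, -2.4], [-3, 0, 0], -1], [[0, 11.7, -4.3], [-4, 0, 0], -1], [[0, 13.9, -6.5], [-4.9, 0, 0], -1]]}}

```text
clock: 15.68
tcp_pos: [0.5101, 0.0662, 0.101]
orientation: [-0.035, -0.057, 0.843, 0.534]
wrist_force: [0.1, 0.4, 0.2]
finger_gap: 0.0853
grip_force: 0.0
```

Emit:
{"name": "move_arm", "arguments": {"targets": [[[0, 0, 0], [0, 0, 0], -0.2], [[0, 0, 0], [0, 0, 0], 0.2], [[0, 0, 0], [0, 0, 0], 1], [[0, 0, 0], [0, 0, 0], 1], [[0, 0, 0], [0, 0, 0], 1]], "squeeze": 20}}

```text
clock: 16.3
tcp_pos: [0.5098, 0.0666, 0.1011]
orientation: [-0.035, -0.061, 0.846, 0.529]
wrist_force: [0.5, -5.2, -11.5]
finger_gap: 0.0412
grip_force: 22.4
```

```bash
python3 - <<'E'
from h import *
P,M,s=pose(); print(P,M,s["joint_pos"],s["clock"],s["finger_gap"],s["grip_force"],s["wrist_force"],s["ft_torque"])
print(np.degrees(np.arctan2(-M[2,1],-M[2,2])))
E
```

```text
[0.5098 0.0666 0.1011] [[-0.9903 -0.0658 -0.1225]
 [-0.139   0.4331  0.8906]
 [-0.0056  0.899  -0.438 ]] [-0.4898  0.8025 -0.0479  1.5979  0.8157 -1.0328] 16.3 0.04117402700175464 22.377169355750084 [  0.5487  -5.2413 -11.4789] [-2.9698 -0.2421 -0.0558]
-64.02346371953236
```

Emit:
{"name": "move_arm", "arguments": {"targets": [[[0, 0, 0], [0, 0, 0], -1], [[0, 0, 0], [0, 0, 0], -1], [[0, -3.2, -0.3], [1, 0, 0], -1], [[0, -6.2, -1.1], [2, 0, 0], -1]], "squeeze": 100}}

```text
clock: 16.8
tcp_pos: [0.5103, 0.0633, 0.0954]
orientation: [-0.025, -0.062, 0.924, 0.376]
wrist_force: [-0.1, 1.5, 0.2]
finger_gap: 0.0853
grip_force: 0.0
```

Emit:
{"name": "move_arm", "arguments": {"targets": [[[0, -3.2, -0.3], [1, 0, 0], -1], [[0, -6.2, -1.1], [2, 0, 0], -1], [[0, -9.1, -2.4], [3, 0, 0], -1], [[0, -11.7, -4.3], [4, 0, 0], -1], [[0, -13.9, -6.5], [5, 0, 0], -1]]}}

```text
clock: 17.42
tcp_pos: [0.5122, 0.0498, 0.093]
orientation: [0.006, -0.068, 0.996, -0.051]
wrist_force: [-0.1, 0.3, -0.8]
finger_gap: 0.0853
grip_force: 0.0
```

Emit:
{"name": "move_arm", "arguments": {"targets": [[[0, 0, 0], [0, 0, 0], -0.2], [[0, 0, 0], [0, 0, 0], 0.2], [[0, 0, 0], [0, 0, 0], 1], [[0, 0, 0], [0, 0, 0], 1], [[0, 0, 0], [0, 0, 0], 1]], "squeeze": 100}}

```text
clock: 18.05
tcp_pos: [0.5119, 0.0487, 0.0915]
orientation: [0.003, -0.067, 0.997, -0.047]
wrist_force: [-3.2, 4.2, 8.6]
finger_gap: 0.0418
grip_force: 101.0
```

Emit:
{"name": "move_arm", "arguments": {"targets": [[[0, 1.2, 0], [-0.38, 0, 0], 1], [[0, 2.3, -0.1], [-0.75, 0, 0], 1], [[0, 2.3, -0.1], [-0.75, 0, 0], 1]]}}

```text
clock: 18.42
tcp_pos: [0.5116, 0.0511, 0.0914]
orientation: [-0.001, -0.067, 0.998, 0.02]
wrist_force: [-3.2, 5.1, 9.4]
finger_gap: 0.0418
grip_force: 101.8
```

```bash
python3 - <<'E'
from h import *
P,M,s=pose(); print(P,M,s["joint_pos"],s["clock"],s["finger_gap"],s["grip_force"],s["wrist_force"],s["ft_torque"])
print(np.degrees(np.arctan2(-M[2,1],-M[2,2])))
E
```

```text
[0.5116 0.0511 0.0914] [[-0.9911 -0.1333 -0.0051]
 [-0.1334  0.9903  0.0396]
 [-0.0002  0.0399 -0.9992]] [-0.0798  0.2876 -0.3485  0.943   0.0391 -0.2137] 18.425 0.041825149538917826 101.84967426583171 [-3.2487  5.0749  9.4254] [0.8432 0.6117 0.4074]
-2.2889611416189974
```

Emit:
{"name": "move_arm", "arguments": {"targets": [[[0, 0, 0], [0, 0, 0], -1], [[0, 0, 0], [0, 0, 0], -1], [[0, -3.2, -0.3], [1, 0, 0], -1], [[0, -6.2, -1.1], [2, 0, 0], -1]], "squeeze": 20}}

```text
clock: 18.92
tcp_pos: [0.5133, 0.0441, 0.0922]
orientation: [0.012, -0.066, 0.985, -0.159]
wrist_force: [-0.7, 0.4, -0.6]
finger_gap: 0.0857
grip_force: 0.0
```

Emit:
{"name": "move_arm", "arguments": {"targets": [[[0, -3.2, -0.3], [1, 0, 0], -1], [[0, -6.2, -1.1], [2, 0, 0], -1], [[0, -9.1, -2.4], [3, 0, 0], -1], [[0, -11.7, -4.3], [4, 0, 0], -1], [[0, -13.3, -5.7], [4.7, 0, 0], -1]]}}

```text
clock: 19.55
tcp_pos: [0.5141, 0.0353, 0.1005]
orientation: [0.037, -0.058, 0.84, -0.538]
wrist_force: [-0.9, -1.1, -0.3]
finger_gap: 0.0853
grip_force: 0.0
```

Emit:
{"name": "move_arm", "arguments": {"targets": [[[0, 0, 0], [0, 0, 0], -0.2], [[0, 0, 0], [0, 0, 0], 0.2], [[0, 0, 0], [0, 0, 0], 1], [[0, 0, 0], [0, 0, 0], 1], [[0, 0, 0], [0, 0, 0], 1]], "squeeze": 20}}

```text
clock: 20.18
tcp_pos: [0.5143, 0.0346, 0.1017]
orientation: [0.037, -0.056, 0.842, -0.536]
wrist_force: [2.0, 0.9, -3.2]
finger_gap: 0.0418
grip_force: 20.2
```

```bash
python3 - <<'E'
from h import *
P,M,s=pose(); print(P,s["clock"],s["finger_gap"],s["grip_force"],s["wrist_force"])
print(np.degrees(np.arctan2(-M[2,1],-M[2,2])))
E
```

```text
[0.5143 0.0346 0.1017] 20.175 0.041756421189666625 20.212056620512158 [ 2.0186  0.8764 -3.2148]
64.9528813425791
```

Emit:
{"name": "move_arm", "arguments": {"targets": [[[0, 0, 0], [0, 0, 0], -1], [[0, 0, 0], [0, 0, 0], -1], [[0, 3.2, -0.3], [-1, 0, 0], -1], [[0, 6.2, -1.1], [-2, 0, 0], -1], [[0, 9.1, -2.4], [-3, 0, 0], -1]]}}

```text
clock: 20.8
tcp_pos: [0.5132, 0.0413, 0.0942]
orientation: [0.021, -0.066, 0.952, -0.298]
wrist_force: [0.2, -0.5, 0.3]
finger_gap: 0.0852
grip_force: 0.0
```

Emit:
{"name": "move_arm", "arguments": {"targets": [[[0, 3.2, -0.3], [-1, 0, 0], -1], [[0, 6.2, -1.1], [-2, 0, 0], -1], [[0, 9.1, -2.4], [-3, 0, 0], -1], [[0, 11.7, -4.3], [-4, 0, 0], -1], [[0, 13.9, -6.5], [-5, 0, 0], -1]]}}

```text
clock: 21.42
tcp_pos: [0.5111, 0.0556, 0.0924]
orientation: [-0.008, -0.068, 0.989, 0.132]
wrist_force: [-0.5, -1.0, -1.0]
finger_gap: 0.0854
grip_force: 0.0
```

Emit:
{"name": "move_arm", "arguments": {"targets": [[[0, 3.2, -0.3], [-1, 0, 0], -1], [[0, 6.2, -1.1], [-2, 0, 0], -1], [[0, 9.1, -2.4], [-3, 0, 0], -1], [[0, 11.7, -4.3], [-4, 0, 0], -1], [[0, 13.9, -6.5], [-4.9, 0, 0], -1]]}}

```text
clock: 22.05
tcp_pos: [0.5098, 0.0663, 0.1014]
orientation: [-0.035, -0.057, 0.845, 0.53]
wrist_force: [-0.3, 0.9, -0.1]
finger_gap: 0.0851
grip_force: 0.0
```

Emit:
{"name": "move_arm", "arguments": {"targets": [[[0, 0, 0], [0, 0, 0], -0.2], [[0, 0, 0], [0, 0, 0], 0.2], [[0, 0, 0], [0, 0, 0], 1], [[0, 0, 0], [0, 0, 0], 1], [[0, 0, 0], [0, 0, 0], 1]], "squeeze": 20}}

```text
clock: 22.68
tcp_pos: [0.5097, 0.0668, 0.1015]
orientation: [-0.035, -0.06, 0.847, 0.526]
wrist_force: [0.4, -5.1, -9.6]
finger_gap: 0.0423
grip_force: 21.9
```

```bash
python3 - <<'E'
from h import *
P,M,s=pose(); print(P,s["clock"],s["finger_gap"],s["grip_force"],s["wrist_force"])
print(np.degrees(np.arctan2(-M[2,1],-M[2,2])))
E
```

```text
[0.5097 0.0668 0.1015] 22.675 0.042290237268401136 21.885495154638193 [ 0.4096 -5.1473 -9.609 ]
-63.6665973977059
```

Emit:
{"name": "move_arm", "arguments": {"targets": [[[0, 0, 0], [0, 0, 0], -1], [[0, 0, 0], [0, 0, 0], -1], [[0, -3.2, -0.3], [1, 0, 0], -1], [[0, -6.2, -1.1], [2, 0, 0], -1]], "squeeze": 100}}

```text
clock: 23.18
tcp_pos: [0.5102, 0.0632, 0.0954]
orientation: [-0.025, -0.062, 0.926, 0.372]
wrist_force: [-0.2, 0.1, 1.1]
finger_gap: 0.0854
grip_force: 0.0
```

Emit:
{"name": "move_arm", "arguments": {"targets": [[[0, -3.2, -0.3], [1, 0, 0], -1], [[0, -6.2, -1.1], [2, 0, 0], -1], [[0, -9.1, -2.4], [3, 0, 0], -1], [[0, -11.7, -4.3], [4, 0, 0], -1], [[0, -12.9, -5.3], [4.5, 0, 0], -1]]}}

```text
clock: 23.8
tcp_pos: [0.5113, 0.0524, 0.0926]
orientation: [0.002, -0.069, 0.998, -0.01]
wrist_force: [1.7, 0.3, -0.8]
finger_gap: 0.085
grip_force: 0.0
```

Emit:
{"name": "move_arm", "arguments": {"targets": [[[0, 0, 0], [0, 0, 0], -0.2], [[0, 0, 0], [0, 0, 0], 0.2], [[0, 0, 0], [0, 0, 0], 1], [[0, 0, 0], [0, 0, 0], 1], [[0, 0, 0], [0, 0, 0], 1]], "squeeze": 100}}

```text
clock: 24.42
tcp_pos: [0.5116, 0.0501, 0.0913]
orientation: [0.0, -0.067, 0.998, -0.008]
wrist_force: [-2.1, 1.4, 7.5]
finger_gap: 0.0415
grip_force: 101.2
```

```bash
python3 - <<'E'
from h import *
P,M,s=pose(); print(P,s["clock"],s["finger_gap"]); print(np.degrees(np.arctan2(-M[2,1],-M[2,2])))
E
```

```text
[0.5116 0.0501 0.0913] 24.425 0.04148735677032318
0.91553732411718
```

Emit:
{"name": "move_arm", "arguments": {"targets": [[[0, -0.5, 0], [0.15, 0, 0], 1], [[0, -0.5, 0], [0.15, 0, 0], 1], [[0, -0.5, 0], [0.15, 0, 0], 1]]}}

```text
clock: 24.8
tcp_pos: [0.5117, 0.0497, 0.0913]
orientation: [0.001, -0.067, 0.998, -0.021]
wrist_force: [-3.2, -0.3, 7.0]
finger_gap: 0.0417
grip_force: 101.4
```

```bash
python3 - <<'E'
from h import *
P,M,s=pose(); print(P,M,s["clock"],s["finger_gap"]); print(np.degrees(np.arctan2(-M[2,1],-M[2,2])))
E
```

```text
[0.5117 0.0497 0.0913] [[-0.9909 -0.1343  0.0053]
 [-0.1344  0.9901 -0.0414]
 [ 0.0003 -0.0418 -0.9991]] 24.8 0.04172881928674614
2.3929893813176975
```

Emit:
{"name": "move_arm", "arguments": {"targets": [[[0, 0, 0], [0, 0, 0], -1], [[0, 0, 0], [0, 0, 0], -1], [[0, 0, 0], [-0.24, 0, 0], -1], [[0, 0, -50], [-0.24, 0, 0], -1], [[0, 0, -110], [-0.24, 0, 0], -1]], "squeeze": 20}}

```text
clock: 25.42
tcp_pos: [0.51, 0.0546, 0.2005]
orientation: [-0.002, -0.067, 0.998, -0.001]
wrist_force: [1.0, -0.5, -0.2]
finger_gap: 0.0853
grip_force: 0.0
```

Emit:
{"name": "move_arm", "arguments": {"targets": [[[0, 0, -60], [0, 0, 0], -1], [[0, 0, -105], [0, 0, 0], -1], [[0, 0, -105], [0, 0, 0], 0], [[0, 0, -105], [0, 0, 0], 1], [[0, 0, -105], [0, 0, 0], 1]]}}

```text
clock: 26.05
tcp_pos: [0.5102, 0.0551, 0.3038]
orientation: [-0.002, -0.068, 0.998, -0.001]
wrist_force: [0.3, -0.3, -0.6]
finger_gap: 0.0323
grip_force: 0.0
```

```bash
python3 - <<'E'
from h import *
P,M,s=pose(); print(P,M,s["clock"],s["finger_gap"])
p=env.read_camera("wrist"); save(p,"w3")
a=cv2.imread("pics/w3.png")[100:400,150:450]; cv2.imwrite("pics/w3c.png",cv2.resize(a,None,fx=2,fy=2))
for t in ("hub_axis","keeper_hinge","keeper_tab"):
    print(t,[(np.array(r["centre"]),round(r["confidence"],2)) for r in env.landmark_of(t,p)][:1])
E
```

```text
[0.5102 0.0551 0.3038] [[-0.9908 -0.1355 -0.003 ]
 [-0.1355  0.9908 -0.0016]
 [ 0.0032 -0.0012 -1.    ]] 26.05 0.03232022809629229
hub_axis [(array([0.5122, 0.0506, 0.1089]), 0.77)]
keeper_hinge []
keeper_tab []
```

View pics/w3c.png

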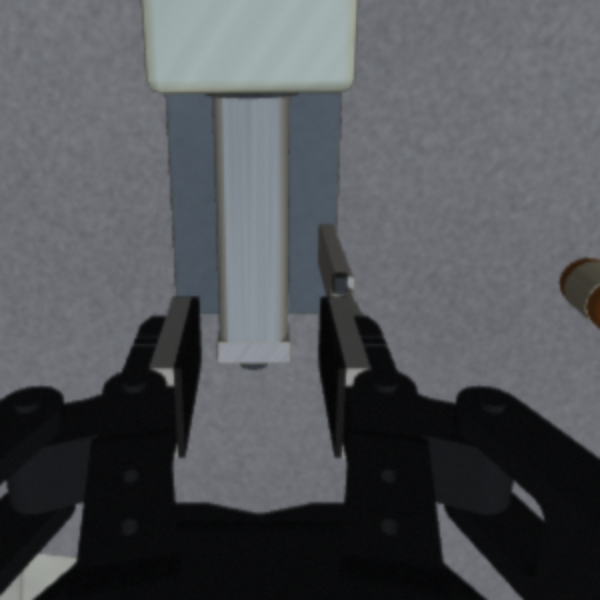

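The crop shows the flat as a band centred on the hub, with edges symmetric at columns 226 and 282. The keeper is upright at the right. Next I'll go behind the keeper with the fingers shut.

Emit:
{"name": "move_arm", "arguments": {"targets": [[[-30, 38, 0], [0, 0, 0], 1], [[-60, 75, 0], [0, 0, 0], 1], [[-83, 105, 0], [0, 0, 0], 1], [[-83, 105, 50], [0, 0, 0], 1], [[-83, 105, 90], [0, 0, 0], 1]]}}

```text
clock: 26.88
tcp_pos: [0.579, 0.1711, 0.2134]
orientation: [-0.0, -0.069, 0.998, -0.001]
wrist_force: [-0.5, -0.0, -0.8]
finger_gap: 0.0
grip_force: 0.0
```

Emit:
{"name": "move_arm", "arguments": {"targets": [[[0, 0, 22], [0, 0, 0], 1], [[0, -6, 22], [0, 0, 0], 1], [[0, -16, 22], [0, 0, 0], 1], [[0, -26, 22], [0, 0, 0], 1], [[0, -36, 22], [0, 0, 0], 1]]}}

```text
clock: 27.5
tcp_pos: [0.5848, 0.1337, 0.1947]
orientation: [0.001, -0.068, 0.998, -0.001]
wrist_force: [0.3, 0.5, 0.6]
finger_gap: -0.0001
grip_force: 0.1
```

```bash
python3 - <<'E'
from h import *
P,M,s=pose(); print(P,s["clock"],s["finger_gap"],s["wrist_force"])
p=env.read_camera("scene"); save(p,"s2")
print([(np.array(r["centre"]),round(r["confidence"],2)) for r in env.landmark_of("keeper_tab",p)][:2])
E
```

```text
[0.5848 0.1337 0.1947] 27.5 -7.718968411223454e-05 [0.2715 0.499  0.6255]
[(array([0.5843, 0.1209, 0.211 ]), 0.49)]
```

Continue pushing in small steps.

Emit:
{"name": "move_arm", "arguments": {"targets": [[[0, -10, 0], [0, 0, 0], 1], [[0, -20, 0], [0, 0, 0], 1], [[0, -30, 0], [0, 0, 0], 1], [[0, -40, 0], [0, 0, 0], 1], [[0, -50, 0], [0, 0, 0], 1]]}}

```text
clock: 28.22
tcp_pos: [0.5908, 0.0843, 0.1936]
orientation: [0.0, -0.068, 0.998, -0.001]
wrist_force: [-0.1, 0.8, -0.2]
finger_gap: -0.0003
grip_force: 0.0
```

```bash
python3 - <<'E'
from h import *
P,M,s=pose(); print(P,s["clock"],s["finger_gap"],s["wrist_force"])
p=env.read_camera("scene"); save(p,"s3")
a=cv2.imread("pics/s3.png")[110:260,200:400]; cv2.imwrite("pics/s3c.png",cv2.resize(a,None,fx=3,fy=3))
print([(np.array(r["centre"]),round(r["confidence"],2)) for r in env.landmark_of("keeper_tab",p)][:2])
E
```

```text
[0.5908 0.0843 0.1936] 28.225 -0.0002609192383465018 [-0.1436  0.7666 -0.1555]
[(array([0.5932, 0.0705, 0.199 ]), 0.38)]
```

View pics/s3c.png

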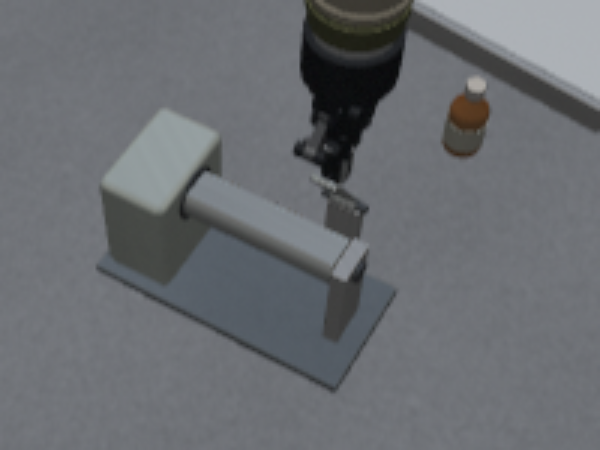

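The bar (scene crop ≈(330,195)) has tipped about 30° past upright and is resting on or near the finger. I'll keep going.

Emit:
{"name": "move_arm", "arguments": {"targets": [[[0, -14, 0], [0, 0, 0], 1], [[0, -28, 0], [0, 0, 0], 1], [[0, -42, 2], [0, 0, 0], 1], [[0, -56, 8], [0, 0, 0], 1], [[0, -66, 16], [0, 0, 0], 1]]}}

```text
clock: 28.95
tcp_pos: [0.5999, 0.0185, 0.1772]
orientation: [0.0, -0.068, 0.998, -0.001]
wrist_force: [-0.3, -0.1, -0.2]
finger_gap: 0.0
grip_force: 0.0
```

```bash
python3 - <<'E'
from h import *
P,M,s=pose(); print(P,s["clock"],s["finger_gap"],s["wrist_force"])
for c in ("scene","top","wrist"):
    p=env.read_camera(c); save(p,"k_"+c)
    print([(np.array(r["centre"]),round(r["confidence"],2)) for r in env.landmark_of("keeper_tab",p)][:2])
E
```

```text
[0.5999 0.0185 0.1772] 28.95 1.4940086939797923e-05 [-0.2924 -0.071  -0.1984]
[(array([0.6006, 0.028 , 0.1328]), 0.5)]
[(array([ 0.6701, -0.3226,  0.0377]), 0.48)]
[(array([0.597 , 0.0254, 0.1303]), 0.84)]
```

Keeper has fallen to about level (tab z ≈ 0.131). I'll press the tab gently to confirm.

Emit:
{"name": "move_arm", "arguments": {"targets": [[[0, 8, 20], [0, 0, 0], 1], [[0, 8, 34], [0, 0, 0], 1], [[0, 8, 40], [0, 0, 0], 1], [[0, 8, 42], [0, 0, 0], 1], [[0, 8, 43], [0, 0, 0], 1]]}}

```text
clock: 29.88
tcp_pos: [0.5989, 0.0274, 0.135]
orientation: [0.0, -0.068, 0.998, -0.001]
wrist_force: [0.2, -0.4, 0.6]
finger_gap: 0.0003
grip_force: 0.0
```

Emit:
{"name": "move_arm", "arguments": {"targets": [[[0, 0, 1], [0, 0, 0], 1], [[0, 0, 2], [0, 0, 0], 1]]}}

```text
clock: 30.12
tcp_pos: [0.5988, 0.0275, 0.133]
orientation: [0.0, -0.068, 0.998, -0.001]
wrist_force: [-0.5, 0.7, -0.9]
finger_gap: -0.0002
grip_force: 0.0
```

Emit:
{"name": "move_arm", "arguments": {"targets": [[[0, 0, 1], [0, 0, 0], 1], [[0, 0, 1], [0, 0, 0], 1]]}}

```text
clock: 30.38
tcp_pos: [0.5987, 0.0275, 0.1321]
orientation: [0.0, -0.068, 0.998, -0.001]
wrist_force: [-0.7, -0.6, 2.8]
finger_gap: 0.0002
grip_force: 1.2
```

Emit:
{"name": "move_arm", "arguments": {"targets": [[[0, 0, 1], [0, 0, 0], 1], [[0, 0, 1], [0, 0, 0], 1]]}}

```text
clock: 30.62
tcp_pos: [0.5988, 0.0275, 0.132]
orientation: [0.001, -0.068, 0.998, -0.001]
wrist_force: [-3.3, 0.7, 7.8]
finger_gap: 0.0
grip_force: 4.0
```

Contact at z = 0.132 under 8 N, exactly the home height. Now I'll back away.

Emit:
{"name": "move_arm", "arguments": {"targets": [[[0, 0, -40], [0, 0, 0], 1], [[0, 0, -90], [0, 0, 0], 1], [[0, 0, -140], [0, 0, 0], 1], [[0, 0, -180], [0, 0, 0], 1], [[0, 0, -180], [0, 0, 0], 1]]}}

```text
clock: 31.25
tcp_pos: [0.6002, 0.0278, 0.3146]
orientation: [0.004, -0.068, 0.998, -0.001]
wrist_force: [0.3, 0.0, -0.2]
finger_gap: -0.0
grip_force: 0.0
```

Emit:
{"name": "move_arm", "arguments": {"targets": [[[50, 0, 0], [0, 0, 0], 1], [[100, 0, 0], [0, 0, 0], 1], [[100, 0, 0], [0, 0, 0], 1]]}}

```text
clock: 31.62
tcp_pos: [0.4956, 0.0145, 0.3096]
orientation: [-0.002, -0.068, 0.998, -0.001]
wrist_force: [0.5, -0.5, 0.0]
finger_gap: -0.0
grip_force: 0.0
```

```bash
python3 - <<'E'
from h import *
P,M,s=pose(); print(P,s["clock"],s["wrist_force"])
for c in ("scene","top","wrist"):
    p=env.read_camera(c); save(p,"f_"+c)
    for t in ("keeper_tab","reagent_mid","microplate_mid","beaker_mid"): print(c,t,[(np.array(r["centre"]),round(r["confidence"],2)) for r in env.landmark_of(t,p)][:1])
a=cv2.imread("pics/f_scene.png")[120:250,200:380]; b=cv2.imread("pics/f_wrist.png")
cv2.imwrite("pics/f.png",np.hstack([cv2.resize(a,(415,300)),cv2.resize(b,(385,300))]))
E
```

```text
[0.4956 0.0145 0.3096] 31.625 [ 0.5136 -0.5111  0.008 ]
scene keeper_tab [(array([0.5986, 0.0246, 0.132 ]), 0.79)]
scene reagent_mid [(array([0.5918, 0.3349, 0.0495]), 0.8)]
scene microplate_mid []
scene beaker_mid [(array([ 0.67  , -0.3191,  0.0324]), 0.92)]
top keeper_tab []
top reagent_mid [(array([0.5878, 0.3376, 0.0497]), 0.54)]
top microplate_mid []
top beaker_mid [(array([ 0.671 , -0.3247,  0.037 ]), 0.97)]
wrist keeper_tab []
wrist reagent_mid [(array([0.5934, 0.3376, 0.0484]), 0.84)]
wrist microplate_mid [(array([ 0.4196, -0.324 ,  0.0027]), 0.92)]
wrist beaker_mid [(array([ 0.6736, -0.3216,  0.0352]), 0.63)]
```

View pics/f.png

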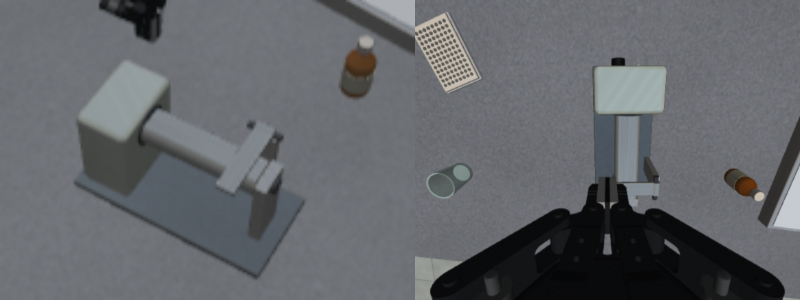

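The keeper lies level across the hub (≈(250,155) in the left picture), the bystanders haven't moved, and the robot is touching nothing.

```bash
python3 -c "
from workcell import env
print(env.hand_in())"
```

```text
the job is handed in; nothing more can be done
None
```

I handed the job in at about 32 s: the hub's flat faces up to within about a degree or two, the keeper lies home on it (its tab met the fingers at 132 mm under 8 N), and nothing else was moved.

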